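# Feed the green-capped cigar tubes into their box on the packing carousel

### The arm

A 6-joint arm with a two-finger parallel gripper is mounted at the origin on the work surface. World frame = base frame: x ahead of the robot, y to its left, z up, the work surface at z = 0. Lengths are in mm, angles in degrees, forces in N, time in s.
With the tool pointing down it reaches from about 300 to 850 mm from the base axis. Payload 4.2 kg.
Tool frame: the origin (TCP) lies at the very end of the fingers, on their centre line; the grasp point (between the pads) lies 19 mm behind it; z points along the fingers, y is the line along which they close (so a half turn about z gives the same grasp; the last joint's range is limited). The gripper opens to 91 mm and grips with 3 to 60 N. Pads are 32 mm wide; open, the fingers measure 118 mm over their backs; the gripper's body (76 mm by 178 mm) begins 60 mm behind the grasp point.
Start: joints at [66.406, 18.312, 89.639, -0, 72.044, -1.146], TCP at [219.569, 531.444, 213.976] pointing down, gripper open.
Joint ranges: [-177.97, 177.97], [-48.28, 115.42], [12.27, 149.76], [-77.06, 257.06], [2.81, 150.46], [-146.56, 146.56]. Speed limits (degrees/s): [147.25, 147.25, 180, 180, 180, 180].

### API

Orientations are given as [roll, pitch, yaw] about the fixed x, y, z axes, in that order (R = Rz(yaw) Ry(pitch) Rx(roll)).
In Python, from workcell import env, eyes gives the robot as it stands.
- The arm moves only by the tool send_rows, never from a script. Its argument "targets" is text: rows parted by semicolons, each of 7 numbers parted by spaces: the shift along the tool's x, y, z in m, then the turn, a rotation vector about the tool's x, y, z in degrees, then the opening in per cent of the stroke, from 0 (shut) to 100 (fully open). A call has 1 to 12 rows; each row is the pose to reach, as a shift and turn from the pose commanded when the call began, along the tool's axes at that moment; what a row does not reach only later rows make up. A row lasts 1/12 s, in which the tool goes at most 41.7 mm and 7.16 degrees, less where a joint would pass 70% of its speed; a pose out of reach is approached as far as the arm can. A call with a gripper value outside its range is refused whole. The fingers move at their own pace and stop on an object; "grip_force" is the grip in N (left out, the last holds). Time passes only in rows, so rows that repeat a pose let the fingers close. It gives the time, the measured TCP pose, the force, the opening and the grip force at its end, in the units of the state.
- env.state(): the state, without advancing time (a new reading comes with each control period).
- eyes.grab_frame(name): name is "scene" or "top" or "wrist"; returns a dict with "image" (400x640x3 uint8, blue, green, red), "fovy" (degrees; the focal length in pixels is half the picture's height over the tangent of half this angle, whatever the lens; pixels are square), "cx", "cy" (the principal point, pixels), "D" ([k1, k2, p1, p2, k3] as OpenCV has them; the pictures are not rectified), "eye" and "attitude" of the camera in the world. Camera axes: x right, y up, looking along -z (the intrinsics and any distortion apply to the point x, -y, -z); pixel columns grow to the right and rows downward; lengths in mm; the calibration is good to about 2 mm. A picture is of the moment at which its call begins. There is no depth.
- env.job_done(): hands the job in; it is judged then, once.
The state is a dict: "time_s": time; "qpos": joint angles; "qvel": joint speeds; "effort": joint torques, N m; "ee_pos": TCP position; "ee_rot": TCP orientation; "force": force on the tool from outside, world axes, zero at the start; "torque": the same for the moment, N m; "gripper_width": finger opening in mm; "gripper_force": force on a finger pad.
Only numpy, scipy, OpenCV 4.12 (cv2) and the standard library are available. Lean on these libraries where they do the work, as an engineer would, in place of code of your own. Each camera call takes 0.05 s, during which the arm holds its last target. There are 200 camera calls.

### The job

Turn the packing carousel so that the empty green-lined cigar box stands squarely under the end of the chute, then tip the three green-capped tubes gently out of their tray down the chute so that all three lie in that box, and stand the emptied tray upright on the table again. Keep the fingers off the tubes, and leave the red-capped tubes with their tray and everything else lying about where it is.

Things in the scene. Friction and masses are not known exactly. Their poses are not given: they have to be found in the camera images.
- carousel (a joint): Wooden turntable, diameter 400 mm, top 24 mm above the table. Turns endlessly either way on an upright axis with light friction (0.12 N m) and stays where it is left. In rad, growing anticlockwise seen from above; 0 or any whole turn when the green box is squarely under the chute. Four open cigar boxes stand on it a quarter turn apart, anticlockwise: green (empty), yellow, blue, red.
- hub_handle (a point): Centre of the carousel's dark wooden bar handle, on a steel post on its axis, 174 mm above the table; turns with the carousel. The bar is 85 mm long (this point's x), 16 mm thick (y), 32 mm tall, and free all round above 150 mm: grip it across its thickness from above and turn.
- green_box (a point): Middle of the floor of the green-lined cedar box, 127.5 mm from the carousel's axis, 31 mm above the table; turns with it. x along the box's width (inside 140 mm), y radially outward (inside 85 mm), z up. Outside 150 x 95 mm, rim 69 mm above the table; its open lid stands upright on the hub side, top 147 mm above the table. The other three boxes are alike and hold tubes fixed in them.
- chute_drop (a point): Fixed point under the chute's outlet where the middle of the box to be filled belongs (height as green_box). y points level up along the chute, away from the carousel's axis; the chute's centre line passes over the axis. The outlet is 165 mm from the axis, its deck 82 mm above the table, 122 mm clear between the side walls.
- chute_in (a point): Fixed point on the deck of the aluminium chute, near its upper end, mid-width, 270 mm from the carousel's axis, 131 mm above the table: pour here. The deck slopes 25 degrees down towards the axis; its upper end is 315 mm from the axis, 152 mm above the table, 168 mm clear between side walls (154 mm at this point) that stand 30 mm above the deck. y points level away from the axis.
- chute_mid (a point): Fixed point in the middle of the chute's deck, 230 mm from the carousel's axis, 112 mm above the table.
- tray: Loose light-wood tray with three green-capped tubes, 0.2 to 0.4 kg empty. Origin: centre of underside, z up, open mouth to -x. 111 mm long (x -55 to 56), 132 wide, walls 40 high. Floor 5 mm thick; from x = -18 a ramp rises 18 degrees to the lip at x = -55, 17 high: level, the tubes stay; tipped 35 to 45 degrees they roll out. Handle bar over it along y: 14 thick (x), 24 tall, centre x = 8, z = 90.
- tube1: Aluminium cigar tube with green cap, 112 mm long, 20 mm diameter, round ends, 45 g. Origin at its centre, x along it. Starts lying across the tray (along the tray's y), at the back.
- tube2: Same kind of tube with green cap, next to tube1.
- tube3: Same kind of tube with green cap, next to tube2, nearest the tray's mouth.
- tray_red: A second tray exactly like tray, holding two red-capped tubes. The two trays swap places from start to start. Leave it alone.
- red_tube1: Tube like the others but with red cap, in tray_red. Leave alone.
- red_tube2: Tube like the others but with red cap, in tray_red. Leave alone.
- jar: Low open glass jar, 80 mm diameter, 45 mm high. Origin under its centre. Leave alone.
- cutter: Yellow guillotine cutter, 92 x 44 x 8 mm, on the rolling board. Origin under its centre. Leave alone.
- bottle: Amber glass paste bottle, 56 mm diameter, 115 mm high. Origin under its centre. Leave alone.
Mind the look-alikes: they are no part of the job. What is shaped like the tube3 but yellow is not meant.

How it is judged (in metres and radians):
On the way, in this order (a step that is already met when the one before it is completed fails the run):
1. the green box stands under the chute's outlet, the carousel at rest (middle of the box within 15 mm of the drop point) (horizontal distance between green_box and chute_drop below 0.015 m and velocity of joint carousel between -0.1 and 0.1 rad/s), for 0.2 s.
2. with the green box still there, a green-capped tube rolls down the chute (horizontal distance between green_box and chute_drop below 0.015 m and distance between any of tube1, tube2, tube3 and chute_mid below 0.04 m).
At the end, for the whole second after the job is handed in: All three green-capped tubes lie at rest inside the green-lined box (centres within its inside and below its rim, 38 mm above its floor), and the empty tray stands upright (within 3.5 degrees) and at rest on the table top (x of tube1 in the frame of green_box between -0.065 and 0.065 m and y of tube1 in the frame of green_box between -0.0425 and 0.0425 m and z of tube1 in the frame of green_box between 0 and 0.038 m and linear speed of each of tube1, tube2, tube3 below 0.05 m/s and x of tube2 in the frame of green_box between -0.065 and 0.065 m and y of tube2 in the frame of green_box between -0.0425 and 0.0425 m and z of tube2 in the frame of green_box between 0 and 0.038 m and x of tube3 in the frame of green_box between -0.065 and 0.065 m and y of tube3 in the frame of green_box between -0.0425 and 0.0425 m and z of tube3 in the frame of green_box between 0 and 0.038 m and angle between tray's own z axis and vertical below 0.06 rad and height (world z) of tray between -0.006 and 0.006 m and linear speed of tray below 0.03 m/s); the robot touches nothing.
It fails at once if the fingers touch a green-capped tube (over 2 N) (contact force between the fingers and tube1 above 2 N or contact force between the fingers and tube2 above 2 N or contact force between the fingers and tube3 above 2 N).
It fails at once if a green-capped tube is dropped or flung (faster than 1.6 m/s) (linear speed of any of tube1, tube2, tube3 above 1.6 m/s).
It fails at once if a bystander (other tray, red-capped tube, jar, cutter, bottle) is moved by more than 20 mm (distance of any of tray_red, red_tube1, red_tube2, jar, cutter, bottle from where it was at the start of the episode above 0.02 m).
It also fails if it takes over 72 s, if anything falls off the work surface, if the arm or the gripper's body presses on something with over 40 N, if the wrist force passes 120 N, or if a joint passes its speed limit or range.

## Working session

There is one attempt and no reset: what is moved stays moved. The work goes in short steps, Python scripts to look and compute and a tool call to move; the robot and the scene stay as the last step left them, time stands still between calls to the robot, and variables do not carry over. Pictures are saved under pics/ and viewed, at most 10 in all, crops included, and the job is handed in when it is done.

Besides the shell and the picture viewer there is one more tool, called after "Call:" as name(argument=value, ...) on one line, values as JSON. send_rows: Moves the arm, as the interface text tells. Its arguments: {"type":"object","properties":{"targets":{"type":"string"},"grip_force":{"type":"number"}},"required":["targets"]}

```bash
mkdir -p pics
cat > h.py <<'E'
import numpy as np, cv2
from scipy.spatial.transform import Rotation as R
from workcell import env, eyes
def K(f):
    h=f["image"].shape[0]; fl=h/2/np.tan(np.radians(f["fovy"])/2)
    return np.array([[fl,0,f["cx"]],[0,fl,f["cy"]],[0,0,1.]])
def att(f):
    a=np.array(f["attitude"],float)
    return a if a.shape==(3,3) else R.from_euler("xyz",a,degrees=True).as_matrix()
def ray(f,px,z):
    p=cv2.undistortPoints(np.array(px,float).reshape(-1,1,2),K(f),np.array(f["D"],float))[:,0]
    d=np.c_[p[:,0],-p[:,1],-np.ones(len(p))]@att(f).T
    e=np.array(f["eye"],float); return e+d*((z-e[2])/d[:,2])[:,None]
def proj(f,P):
    c=(np.atleast_2d(P)-np.array(f["eye"],float))@att(f)
    return cv2.projectPoints(c*[1,-1,-1],np.zeros(3),np.zeros(3),K(f),np.array(f["D"],float))[0][:,0]
E
python3 - <<'E'
from h import *
import pickle
F={n:eyes.grab_frame(n) for n in("scene","top")}
pickle.dump(F,open("f0.pkl","wb"))
for n,f in F.items():
    cv2.imwrite(f"pics/{n}0.png",f["image"]); print(n,{k:v for k,v in f.items() if k!="image"})
print(env.state())
E
```

```text
scene {'fovy': 42.38564616143184, 'cx': 306.3135930398485, 'cy': 193.19187788267274, 'D': array([-0.10840226,  0.        ,  0.        ,  0.        ,  0.        ]), 'eye': array([1249.54527109,  464.25668782, 1101.52437475]), 'attitude': array([ 38.95447012,   0.81642443, 110.23292105])}
top {'fovy': 43.779773506211285, 'cx': 313.6351183740514, 'cy': 196.69684130499263, 'D': array([-0.08334341,  0.        ,  0.        ,  0.        ,  0.        ]), 'eye': array([ 371.91072467,  161.96800252, 1267.58867222]), 'attitude': array([  7.36219388,   0.24383447, -88.75080633])}
{'time_s': 0.1, 'qpos': array([ 6.64066421e+01,  1.83480431e+01,  8.96982948e+01, -7.35822273e-04,
        7.20435876e+01, -1.14584541e+00]), 'qvel': array([ 0.12747128, -0.08267185, -0.27676699,  0.03168706, -0.01321357,
       -0.04802347]), 'effort': array([ 4.13636199e-04, -4.13336599e+01, -2.32510078e+01,  7.30599090e-02,
        4.21839289e-02, -4.11038866e-05]), 'ee_pos': array([219.38236593, 531.02742688, 213.21129522]), 'ee_rot': array([-1.79910078e+02, -1.09879691e-03,  1.57552714e+02]), 'force': array([-0.58421413,  0.3204928 ,  0.10495921]), 'torque': array([-0.02030707,  0.02027419, -0.01608157]), 'gripper_force': 0.0, 'gripper_width': 91.38135913629463}
```

View pics/top0.png

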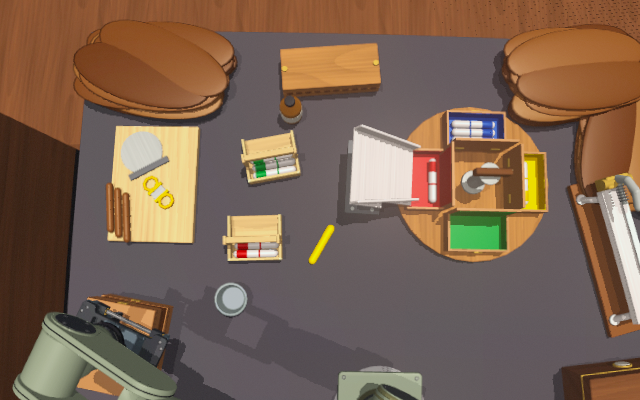

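View pics/scene0.png

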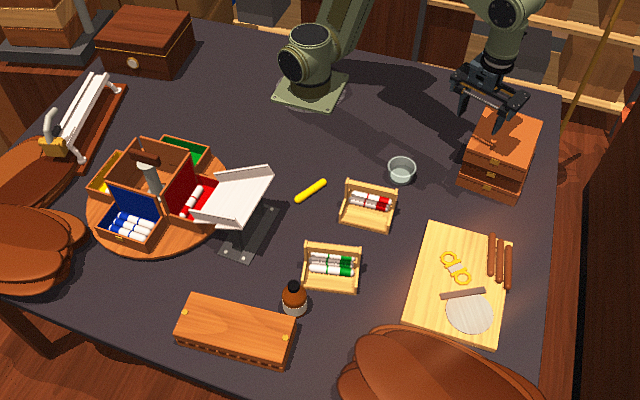

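The top view shows the carousel on the right at about (473,185): green is nearest the robot (478,232) and red is under the chute outlet. The green-cap tray is at (270,158), the red tray at (255,238) and the bottle at (290,108). Next I measure and look at the tray more closely.

Run:
```python
from h import *
import pickle
F=pickle.load(open("f0.pkl","rb")); t=F["top"]; s=F["scene"]
a=cv2.resize(t["image"][95:275,215:345],None,fx=3,fy=3,interpolation=3)
b=cv2.resize(s["image"][165:315,285:405],None,fx=3.3,fy=3.3,interpolation=3)
H=max(a.shape[0],b.shape[0]); pad=lambda i:cv2.copyMakeBorder(i,0,H-i.shape[0],0,0,0)
cv2.imwrite("pics/c1.png",np.hstack([pad(a),pad(b)]))
c=cv2.resize(t["image"][95:275,335:560],None,fx=3.3,fy=3.3,interpolation=3); cv2.imwrite("pics/c2.png",c)
hsv=cv2.cvtColor(t["image"],40)
m=cv2.inRange(hsv,(45,120,60),(80,255,255)); m[:200]=0; m[:,:430]=0
cs=max(cv2.findContours(m,0,2)[0],key=cv2.contourArea)
r=cv2.minAreaRect(cs); P=ray(t,cv2.boxPoints(r),31); print(P.round(0), P.mean(0))
for n,f in F.items():
    hsv=cv2.cvtColor(f["image"],40)
    m=cv2.inRange(hsv,(45,120,40),(85,255,255))
    for c in cv2.findContours(m,0,2)[0]:
        if cv2.contourArea(c)>8: q=c.reshape(-1,2).mean(0);print(n,"green",q,ray(f,[q],18).round(0))
```

```text
[[ 500. -172.   31.]
 [ 503. -336.   31.]
 [ 413. -334.   31.]
 [ 410. -171.   31.]] [ 456.55976179 -253.28219997   31.        ]
scene green [345.31578947 265.42105263] [[613. 314.  18.]]
scene green [185.82539683 147.79365079] [[ 390. -247.   18.]]
top green [477.96721311 218.27868852] [[ 487. -247.   18.]]
top green [259.95652174 168.60869565] [[603. 309.  18.]]
```

View pics/c1.png

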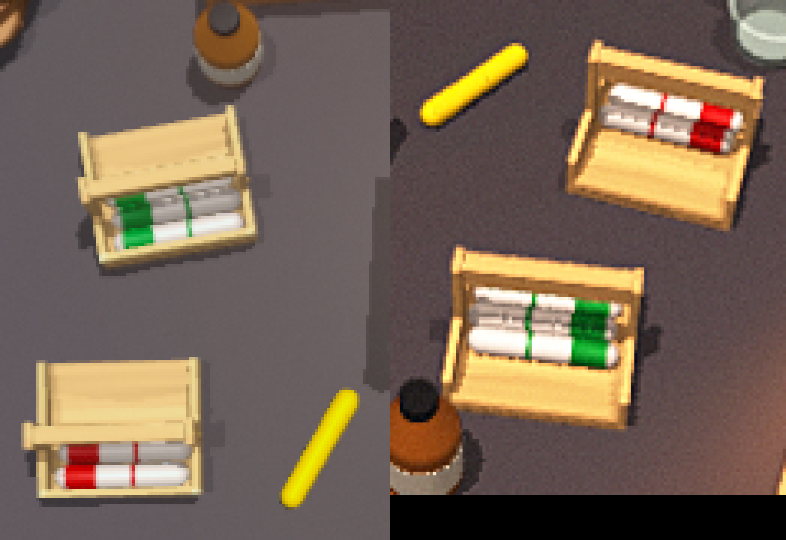

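View pics/c2.png

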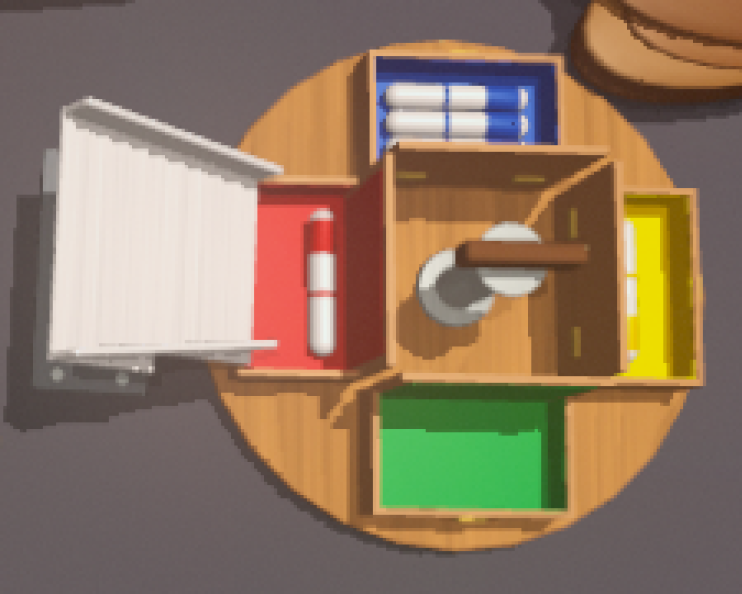

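The crops show the green tray's mouth facing +x (image up), with the tubes against the back wall and the bar across the middle. The carousel post base is at crop (455,288), the handle top spans (457–588, 252), the chute's upper corners are (62,110) and (52,358), and its outlet corners are (258,180) and (250,342).

Run:
```python
from h import *
import pickle
F=pickle.load(open("f0.pkl","rb")); t=F["top"]
c1=lambda p:[(215+u/3-.3,95+v/3-.3) for u,v in p]
c2=lambda p:[(335+u/3.3-.3,95+v/3.3-.3) for u,v in p]
print("axis disc/post",ray(t,c2([(456,295),(455,288)]),24).round())
h=ray(t,c2([(457,247),(588,247)]),190).round();print("handle",h,h.mean(0),np.linalg.norm(h[1]-h[0]))
up=ray(t,c2([(62,110),(52,358)]),152);lo=ray(t,c2([(258,180),(250,342)]),82)
print("chute",up.round(),lo.round()); d=up.mean(0)-lo.mean(0); print("dir",np.degrees(np.arctan2(d[1],d[0])),np.linalg.norm(up[0]-up[1]),np.linalg.norm(lo[0]-lo[1]))
g=ray(t,c2([(372,512),(567,516)]),69); d=g[1]-g[0];print("green rim outer",g.round(),np.degrees(np.arctan2(d[1],d[0])),np.linalg.norm(d))
b=ray(t,c1([(83,185),(243,160)]),102);d=b[1]-b[0];print("bar",b.round(),b.mean(0),np.degrees(np.arctan2(d[1],d[0])),np.linalg.norm(d))
b=ray(t,c1([(100,256),(256,228)]),40);d=b[1]-b[0];print("back",b.round(),np.degrees(np.arctan2(d[1],d[0])),np.linalg.norm(d))
e=env.state();print(e["ee_pos"],e["ee_rot"])
```

```text
axis disc/post [[ 573. -234.   24.]
 [ 579. -233.   24.]]
handle [[ 579. -182.  190.]
 [ 581. -272.  190.]] [ 580. -227.  190.] 90.0222194794152
chute [[677.  81. 152.]
 [503.  86. 152.]] [[647. -69.  82.]
 [526. -63.  82.]]
dir 88.54383530830658 174.5636719608347 121.04334049892675
green rim outer [[ 404. -155.   69.]
 [ 404. -300.   69.]] -90.25635028986783 145.18102312596187
bar [[616. 343. 102.]
 [639. 216. 102.]] [627.46472433 279.27053969 102.        ] -79.80937032302609 129.18563979095114
back [[569. 336.  40.]
 [595. 206.  40.]] -78.50095771517204 132.23303745474968
[219.38236593 531.02742688 213.21129522] [-1.79910078e+02 -1.09879691e-03  1.57552714e+02]
```

```bash
cat >> h.py <<'E'
def go(p,yaw,tilt=0,ax=(1,0,0)):
    "shift (m) and rotvec (deg) in tool axes, from now to tool-down yaw, then tilted by tilt about world ax"
    s=env.state(); A=R.from_euler("xyz",s["ee_rot"],degrees=True)
    B=R.from_rotvec(np.radians(tilt)*np.array(ax,float))*R.from_euler("xyz",[180,0,yaw],degrees=True)
    d=A.inv().apply(np.array(p)-s["ee_pos"])/1000; r=(A.inv()*B).as_rotvec(degrees=True)
    print("shift",d.round(4),"rot",r.round(2),"| now",s["ee_pos"].round(1),s["ee_rot"].round(1),"q",s["qpos"].round(0),"F",s["force"].round(1),"w",round(s["gripper_width"],1),"t",s["time_s"])
E
python3 -c "
from h import *
go((579,-229,260),90)"
```

```text
shift [-0.6226 -0.5652 -0.0459] rot [-8.000e-02  5.000e-02  6.755e+01] | now [219.4 531.  213.2] [-179.9   -0.   157.6] q [66. 18. 90. -0. 72. -1.] F [-0.6  0.3  0.1] w 91.4 t 0.1
```

Call:
send_rows(targets="-0.02 -0.02 -0.046 0 0 5 100;-0.05 -0.045 -0.046 0 0 10 100;-0.623 -0.565 -0.046 0 0 67.5 100;-0.623 -0.565 -0.046 0 0 67.5 100;-0.623 -0.565 -0.046 0 0 67.5 100;-0.623 -0.565 -0.046 0 0 67.5 100;-0.623 -0.565 -0.046 0 0 67.5 100;-0.623 -0.565 -0.046 0 0 67.5 100;-0.623 -0.565 -0.046 0 0 67.5 100;-0.623 -0.565 -0.046 0 0 67.5 100;-0.623 -0.565 -0.046 0 0 67.5 100;-0.623 -0.565 -0.046 0 0 67.5 100")

```text
time_s: 1.1
ee_pos: [424.8, 96.5, 259.3]
ee_rot: [-180.0, -0.0, 90.0]
force: [0.5, 0.3, -0.3]
gripper_width: 91.0
gripper_force: 0.0
```

```bash
python3 -c "
from h import *
go((579,-229,260),90)"
```

```text
shift [-0.3256  0.154  -0.0008] rot [-0.   -0.01  0.03] | now [424.8  96.5 259.3] [-180.   -0.   90.] q [ 11.   4. 102.   0.  74.  11.] F [ 0.5  0.3 -0.3] w 91.0 t 1.1
```

Call:
send_rows(targets="-0.326 0.154 0 0 0 0 100;-0.326 0.154 0 0 0 0 100;-0.326 0.154 0 0 0 0 100;-0.326 0.154 0 0 0 0 100;-0.326 0.154 0 0 0 0 100;-0.326 0.154 0 0 0 0 100;-0.326 0.154 0 0 0 0 100;-0.326 0.154 0 0 0 0 100;-0.326 0.154 0 0 0 0 100;-0.326 0.154 0 0 0 0 100;-0.326 0.154 0 0 0 0 100;-0.326 0.154 0 0 0 0 100")

```text
time_s: 2.1
ee_pos: [578.4, -226.8, 258.7]
ee_rot: [-179.9, -0.1, 90.0]
force: [0.3, 0.1, 0.9]
gripper_width: 91.4
gripper_force: 0.0
```

Run:
```python
from h import *
go((579,-229,155),90)
f=eyes.grab_frame("wrist"); cv2.imwrite("pics/w1.png",f["image"])
import pickle; pickle.dump(f,open("w1.pkl","wb")); print(proj(f,[[579,-229,190],[579,-189,190],[579,-269,190]]).round())
```

```text
shift [-0.0024  0.0007  0.1037] rot [-0.09 -0.07  0.05] | now [ 578.4 -226.8  258.7] [-1.799e+02 -1.000e-01  9.000e+01] q [-22.  21.  79.   0.  80. -23.] F [0.3 0.1 0.9] w 91.4 t 2.1
[[323. 213.]
 [323. 159.]
 [323. 263.]]
```

View pics/w1.png

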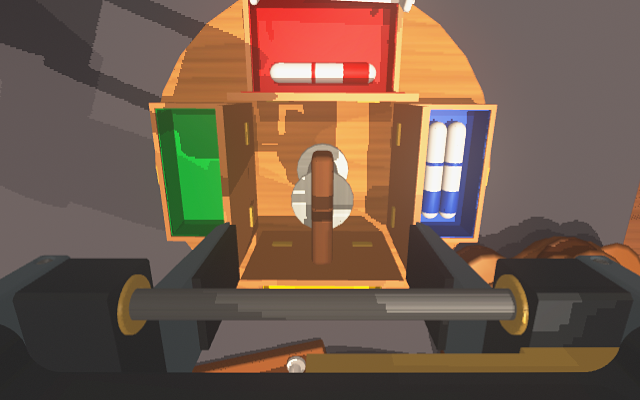

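The wrist view shows the bar from (322,152) to (322,262), as predicted and between the fingers. I go down and grip.

Call:
send_rows(targets="-0.002 0.001 0.03 0 0 0 100;-0.002 0.001 0.055 0 0 0 100;-0.002 0.001 0.08 0 0 0 100;-0.002 0.001 0.095 0 0 0 100;-0.002 0.001 0.104 0 0 0 100;-0.002 0.001 0.104 0 0 0 0;-0.002 0.001 0.104 0 0 0 0;-0.002 0.001 0.104 0 0 0 0;-0.002 0.001 0.104 0 0 0 0;-0.002 0.001 0.104 0 0 0 0;-0.002 0.001 0.104 0 0 0 0;-0.002 0.001 0.104 0 0 0 0", grip_force=25)

```text
time_s: 3.15
ee_pos: [580.2, -229.4, 155.9]
ee_rot: [180.0, 0.0, 90.0]
force: [-0.1, -0.1, 0.5]
gripper_width: 47.4
gripper_force: 0.0
```

Call:
send_rows(targets="0 0 0 0 0 0 0;0 0 0 0 0 0 0;0 0 0 0 0 0 0;0 0 0 0 0 0 0;0 0 0 0 0 0 0;0 0 0 0 0 0 0;0 0 0 0 0 0 0;0 0 0 0 0 0 0")

```text
time_s: 3.82
ee_pos: [577.8, -229.3, 155.3]
ee_rot: [-179.7, -0.0, 90.1]
force: [-5.7, -0.7, 2.6]
gripper_width: 15.8
gripper_force: 25.0
```

Call:
send_rows(targets="0 0 0 0 0 2 0;0 0 0 0 0 6 0;0 0 0 0 0 11 0;0 0 0 0 0 16 0;0 0 0 0 0 21 0;0 0 0 0 0 26 0;0 0 0 0 0 31 0;0 0 0 0 0 36 0;0 0 0 0 0 41 0;0 0 0 0 0 45 0;0 0 0 0 0 47 0;0 0 0 0 0 48 0")

```text
time_s: 4.82
ee_pos: [577.4, -229.1, 155.2]
ee_rot: [-179.8, 0.2, 42.0]
force: [-7.9, 0.3, 2.7]
gripper_width: 16.2
gripper_force: 25.0
```

Call:
send_rows(targets="0 0 0 0 0 2 0;0 0 0 0 0 6 0;0 0 0 0 0 11 0;0 0 0 0 0 16 0;0 0 0 0 0 21 0;0 0 0 0 0 26 0;0 0 0 0 0 31 0;0 0 0 0 0 36 0;0 0 0 0 0 40 0;0 0 0 0 0 42.5 0;0 0 0 0 0 43.5 0;0 0 0 0 0 43.5 0")

```text
time_s: 5.82
ee_pos: [577.3, -228.8, 155.3]
ee_rot: [-179.9, 0.3, -1.5]
force: [-5.7, 1.4, 3.6]
gripper_width: 15.9
gripper_force: 25.0
```

Run:
```python
from h import *
import pickle
go((580,-229,260),0)
f=eyes.grab_frame("top"); pickle.dump(f,open("t2.pkl","wb"))
cv2.imwrite("pics/t2.png",cv2.resize(f["image"][95:275,335:560],None,fx=3.3,fy=3.3,interpolation=3))
```

```text
shift [ 0.0021  0.     -0.1047] rot [-0.08  0.33 -1.5 ] | now [ 577.3 -228.8  155.3] [-179.9    0.3   -1.5] q [-23.  25.  88.  -0.  67.  69.] F [-5.7  1.4  3.6] w 15.9 t 5.8167
```

View pics/t2.png

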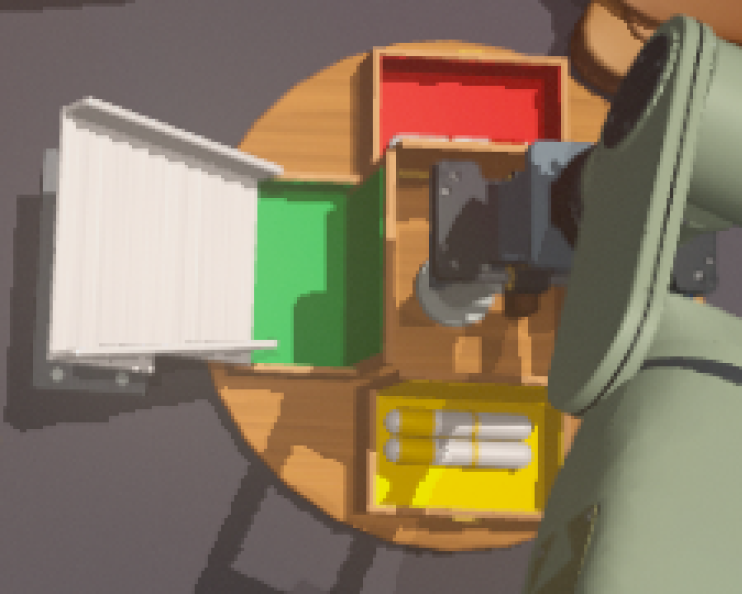

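Green (crop (315,270)) is now under the outlet, and its edges line up with the chute. I release and rise.

Call:
send_rows(targets="0 0 0 0 0 0 60;0 0 0 0 0 0 60;0 0 0 0 0 0 60;0 0 0 0 0 0 60;0 0 0 0 0 0 60;0 0 0 0 0 0 60;0 0 -0.02 0 0 0 80;0 0 -0.05 0 0 0 80;0 0 -0.085 0 0 0 100;0 0 -0.105 0 0 0 100;0 0 -0.105 0 0 0 100;0 0 -0.105 0 0 0 100")

```text
time_s: 6.87
ee_pos: [580.5, -229.5, 261.7]
ee_rot: [179.9, -0.2, -1.4]
force: [-0.5, -0.1, -1.6]
gripper_width: 90.3
gripper_force: 0.0
```

Run:
```python
from h import *
f=eyes.grab_frame("top")
h=cv2.cvtColor(f["image"],40)
c2=lambda p:[(335+u/3.3-.3,95+v/3.3-.3) for u,v in p]
cv2.imwrite("pics/t3.png",cv2.resize(f["image"][95:275,335:560],None,fx=3.3,fy=3.3,interpolation=3))
m=cv2.inRange(h,(45,120,60),(85,255,255)); m[:,:400]=0
c=max(cv2.findContours(m,0,2)[0],key=cv2.contourArea);print(ray(f,cv2.boxPoints(cv2.minAreaRect(c)),31).round())
g=ray(f,c2([(368,512)]),69)[0]-[577.4,-229,69];print("yellow radial",np.degrees(np.arctan2(g[1],g[0]))+23.2)
go((628,280,215),101)
```

```text
[[ 667.  -77.   31.]
 [ 669. -175.   31.]
 [ 518. -172.   31.]
 [ 516.  -76.   31.]]
yellow radial 179.11702207849913
shift [ 0.0354 -0.5103  0.0452] rot [-3.0000e-02  0.0000e+00 -1.0245e+02] | now [ 579.7 -229.2  260. ] [-180.     0.    -1.4] q [-23.  21.  78.   0.  80.  69.] F [ 0.4  0.8 -1.1] w 91.1 t 6.9167
```

Call:
send_rows(targets="0.035 -0.51 0 0 0 -102.5 100;0.035 -0.51 0 0 0 -102.5 100;0.035 -0.51 0 0 0 -102.5 100;0.035 -0.51 0 0 0 -102.5 100;0.035 -0.51 0 0 0 -102.5 100;0.035 -0.51 0 0 0 -102.5 100;0.035 -0.51 0 0 0 -102.5 100;0.035 -0.51 0 0 0 -102.5 100;0.035 -0.51 0 0 0 -102.5 100;0.035 -0.51 0 0 0 -102.5 100;0.035 -0.51 0 0 0 -102.5 100;0.035 -0.51 0 0 0 -102.5 100")

```text
time_s: 7.92
ee_pos: [625.8, 270.3, 258.1]
ee_rot: [-179.8, 0.1, 84.9]
force: [1.3, 0.1, 0.5]
gripper_width: 91.1
gripper_force: 0.0
```

Run:
```python
from h import *
go((628,280,215),101)
```

```text
shift [0.01   0.0014 0.0431] rot [ -0.21   0.08 -16.14] | now [625.8 270.3 258.1] [-1.798e+02  1.000e-01  8.490e+01] q [22. 27. 69. -0. 84. 28.] F [1.3 0.1 0.5] w 91.1 t 7.9167
```

Call:
send_rows(targets="0.01 0.001 0.02 0 0 -7 100;0.01 0.001 0.04 0 0 -14 100;0.01 0.001 0.043 0 0 -16 100;0.01 0.001 0.043 0 0 -16 100;0.01 0.001 0.043 0 0 -16 100")

```text
time_s: 8.33
ee_pos: [628.2, 278.2, 215.6]
ee_rot: [-179.8, 0.0, 100.4]
force: [0.0, -0.3, -1.1]
gripper_width: 91.4
gripper_force: 0.0
```

Run:
```python
from h import *
go((628,280,76),101)
f=eyes.grab_frame("wrist"); cv2.imwrite("pics/w2.png",f["image"])
import pickle; pickle.dump(f,open("w2.pkl","wb")); u=R.from_euler('z',-169,degrees=True)
P=lambda x,y,z:np.array([620.1,278.5,0])+u.apply([x,y,z])
print(proj(f,[P(8,0,102),P(8,60,102),P(8,-60,102),P(56,66,40),P(56,-66,40)]).round())
```

```text
shift [0.0019 0.0006 0.1396] rot [-0.18  0.04 -0.57] | now [628.2 278.2 215.6] [-179.8    0.   100.4] q [23. 29. 73.  0. 79. 12.] F [ 0.  -0.3 -1.1] w 91.4 t 8.3333
[[304. 191.]
 [306. 255.]
 [302. 119.]
 [264. 235.]
 [256. 109.]]
```

View pics/w2.png

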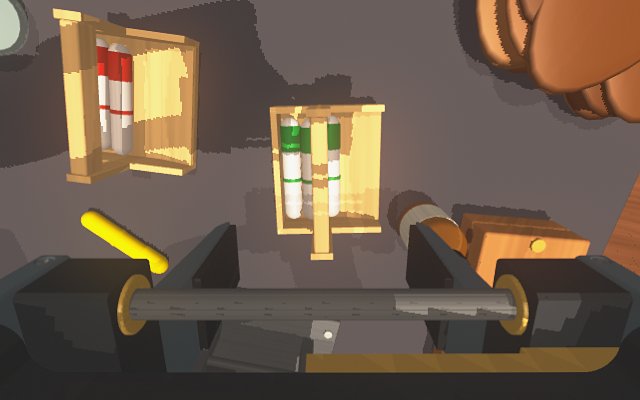

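Run:
```python
from h import *
import pickle
f=pickle.load(open("w2.pkl","rb"))
b=ray(f,[(318,110),(321.5,256)],102);d=b[1]-b[0];print(b.round(1),b.mean(0),np.linalg.norm(d),np.degrees(np.arctan2(d[1],d[0])))
k=ray(f,[(274,108),(383,106),(381,233),(281,233)],40);print(k.round(),k.mean(0).round(), np.linalg.norm(k-np.roll(k,1,0),axis=1))
print("bottle",ray(f,[(400,212),(425,225),(455,235)],60).round())
t=pickle.load(open("f0.pkl","rb"))["top"]
print("bottle top",ray(t,[(290,100)],115).round())
go((628,280,76),101)
```

```text
[[612.2 345.1 102. ]
 [637.8 220.  102. ]] [624.97299336 282.5656775  102.        ] 127.73528215490988 -78.42648254443522
[[570. 336.  40.]
 [673. 357.  40.]
 [701. 228.  40.]
 [595. 209.  40.]] [635. 283.  40.] [130.28456967 105.33347948 132.10948556 107.52178263]
bottle [[709. 261.  60.]
 [737. 252.  60.]
 [770. 247.  60.]]
bottle top [[754. 232. 115.]]
shift [ 0.002  -0.0002  0.1408] rot [-0.06  0.01 -0.58] | now [628.7 278.2 216.8] [-179.9    0.   100.4] q [23. 29. 73.  0. 79. 12.] F [-0.3 -0.1  0.9] w 91.1 t 8.3833
```

The wrist view shows the bar from (318,110) to (321,256), giving a centre of (625,282) and an angle of −78.4°. The bottle is clear of the fingers. I go down and grip.

Call:
send_rows(targets="0.005 -0.003 0.03 0 0 -1.2 65;0.005 -0.003 0.06 0 0 -1.2 65;0.005 -0.003 0.09 0 0 -1.2 65;0.005 -0.003 0.115 0 0 -1.2 65;0.005 -0.003 0.135 0 0 -1.2 65;0.005 -0.003 0.146 0 0 -1.2 65;0.005 -0.003 0.146 0 0 -1.2 65;0.005 -0.003 0.146 0 0 -1.2 0;0.005 -0.003 0.146 0 0 -1.2 0;0.005 -0.003 0.146 0 0 -1.2 0;0.005 -0.003 0.146 0 0 -1.2 0;0.005 -0.003 0.146 0 0 -1.2 0", grip_force=50)

```text
time_s: 9.38
ee_pos: [625.5, 282.9, 72.6]
ee_rot: [179.9, -0.0, 101.7]
force: [-0.6, 0.6, 0.7]
gripper_width: 29.2
gripper_force: 0.0
```

Call:
send_rows(targets="0 0 0 0 0 0 0;0 0 0 0 0 0 0;0 0 0 0 0 0 0;0 0 0 0 0 0 0;0 0 0 0 0 0 0;0 0 0 0 0 0 0")

```text
time_s: 9.88
ee_pos: [624.9, 282.8, 71.7]
ee_rot: [180.0, -0.0, 101.7]
force: [-0.5, -0.5, 3.0]
gripper_width: 13.5
gripper_force: 50.0
```

Run:
```python
from h import *
go((590,100,260),-2)
```

```text
shift [-0.1719 -0.0712 -0.1883] rot [-0.000e+00 -2.000e-02  1.037e+02] | now [624.9 282.8  71.7] [180.   -0.  101.7] q [23. 34. 85.  0. 61. 12.] F [-0.5 -0.5  3. ] w 13.5 t 9.8833
```

Call:
send_rows(targets="0 0 -0.003 0 0 0 0;0 0 -0.01 0 0 0 0;0 0 -0.025 0 0 0 0;0 0 -0.045 0 0 0 0;0 0 -0.065 0 0 0 0;0 0 -0.085 0 0 0 0;0 0 -0.105 0 0 0 0;0 0 -0.125 0 0 0 0;0 0 -0.145 0 0 0 0;0 0 -0.165 0 0 0 0;0 0 -0.178 0 0 0 0;0 0 -0.184 0 0 0 0")

```text
time_s: 10.88
ee_pos: [625.4, 282.9, 257.6]
ee_rot: [179.8, -0.0, 101.7]
force: [0.3, -0.1, -4.7]
gripper_width: 13.8
gripper_force: 50.0
```

Run:
```python
from h import *
go((591,81,255),-2.3)
```

```text
shift [-0.1907 -0.0746  0.0023] rot [ 8.0000e-02 -1.8000e-01  1.0399e+02] | now [625.4 282.9 257.6] [179.8  -0.  101.7] q [23. 28. 69.  0. 83. 12.] F [ 0.3 -0.1 -4.7] w 13.8 t 10.8833
```

Call:
send_rows(targets="-0.003 -0.001 0 0 0 1 0;-0.009 -0.004 0 0 0 4 0;-0.018 -0.007 0 0 0 9 0;-0.029 -0.011 0 0 0 15 0;-0.04 -0.016 0 0 0 21 0;-0.051 -0.02 0 0 0 27 0;-0.062 -0.024 0 0 0 33 0;-0.073 -0.029 0 0 0 39 0;-0.084 -0.033 0 0 0 45 0;-0.094 -0.037 0 0 0 51 0;-0.101 -0.039 0 0 0 55 0;-0.105 -0.041 0 0 0 57 0")

```text
time_s: 11.88
ee_pos: [605.1, 170.0, 253.6]
ee_rot: [-179.9, 0.2, 44.4]
force: [0.0, -0.1, -3.8]
gripper_width: 14.1
gripper_force: 50.0
```

Run:
```python
from h import *
go((591,81,255),-2.3)
```

```text
shift [-0.0724  0.0537 -0.0013] rot [1.000e-02 2.100e-01 4.673e+01] | now [605.1 170.  253.6] [-179.9    0.2   44.4] q [15. 22. 78. -0. 80. 60.] F [ 0.  -0.1 -3.8] w 14.1 t 11.8833
```

Call:
send_rows(targets="-0.002 0.001 0 0 0 1 0;-0.006 0.005 0 0 0 4 0;-0.014 0.01 -0.001 0 0 9 0;-0.022 0.016 -0.001 0 0 15 0;-0.031 0.023 -0.001 0 0 21 0;-0.04 0.03 -0.001 0 0 27 0;-0.05 0.037 -0.001 0 0 33 0;-0.058 0.043 -0.001 0 0 38 0;-0.065 0.048 -0.001 0 0 43 0;-0.07 0.052 -0.001 0 0 45.5 0;-0.072 0.0535 -0.001 0 0 46.7 0;-0.0725 0.0535 -0.001 0 0 46.7 0")

```text
time_s: 12.88
ee_pos: [591.7, 82.1, 255.6]
ee_rot: [180.0, 0.1, -2.0]
force: [-0.7, 0.1, -4.3]
gripper_width: 13.5
gripper_force: 50.0
```

Run:
```python
from h import *
import pickle
go((591,77.5,238),-2.3,20)
f=eyes.grab_frame("scene"); g=eyes.grab_frame("top")
pickle.dump((f,g),open("s4.pkl","wb"))
a=cv2.resize(f["image"][100:290,90:330],None,fx=2,fy=2,interpolation=3)
b=cv2.resize(g["image"][100:265,300:460],None,fx=2,fy=2,interpolation=3)
b=cv2.copyMakeBorder(b,0,a.shape[0]-b.shape[0],0,0,0)
cv2.imwrite("pics/s4.png",np.hstack([a,b]))
```

```text
shift [-0.0005  0.0046  0.0176] rot [20.   -0.67  0.24] | now [591.7  82.1 255.6] [ 1.8e+02  1.0e-01 -2.0e+00] q [ 7. 19. 82.  0. 79. 99.] F [-0.7  0.1 -4.3] w 13.5 t 12.8833
```

View pics/s4.png

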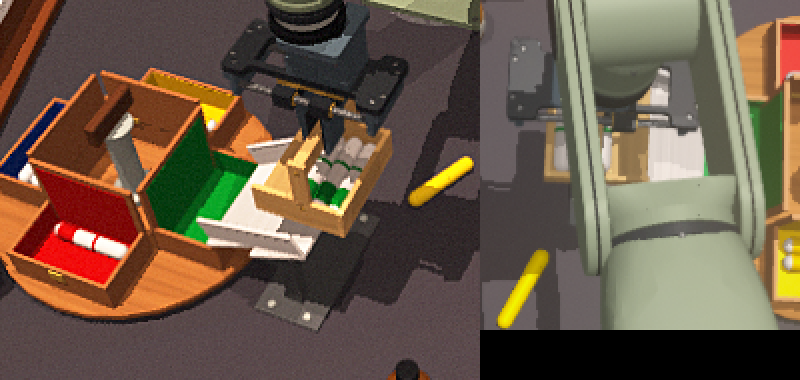

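The picture shows the level tray above the chute's upper end, mouth towards the carousel and laterally centred, with the tubes at the back.

Call:
send_rows(targets="0 0 0.002 1.5 0 0 0;0 0.001 0.005 4 0 0 0;0 0.002 0.008 7 0 0 0;0 0.003 0.012 10 0 0 0;0 0.004 0.015 13 0 0 0;0 0.004 0.017 15 0 0 0;0 0.004 0.0175 16 0 0 0;0 0.004 0.0175 16 0 0 0")

```text
time_s: 13.65
ee_pos: [591.8, 77.9, 238.3]
ee_rot: [-164.0, 0.1, -2.0]
force: [-0.0, 1.0, -4.8]
gripper_width: 13.8
gripper_force: 50.0
```

Run:
```python
from h import *
for s,h,t in((298.8,236,25),(290.7,236,30),(282.5,236,35),(274.2,235.5,40),(270.8,235.5,42)): go((578.5+.04*s,-229+s,h),-2.3,t,(1,-.04,0))
```

```text
shift [-0.0011  0.0085 -0.0001] rot [9.04 0.15 0.24] | now [591.8  77.9 238.3] [-1.64e+02  1.00e-01 -2.00e+00] q [-3. 19. 87. 17. 75. 85.] F [-0.   1.  -4.8] w 13.8 t 13.65
shift [-0.0011  0.0163 -0.0023] rot [14.05  0.16  0.23] | now [591.8  77.9 238.3] [-1.64e+02  1.00e-01 -2.00e+00] q [-3. 19. 87. 17. 75. 85.] F [-0.   1.  -4.8] w 13.8 t 13.65
shift [-0.0012  0.0242 -0.0046] rot [19.05  0.17  0.23] | now [591.8  77.9 238.3] [-1.64e+02  1.00e-01 -2.00e+00] q [-3. 19. 87. 17. 75. 85.] F [-0.   1.  -4.8] w 13.8 t 13.65
shift [-0.0012  0.0323 -0.0064] rot [24.06  0.18  0.22] | now [591.8  77.9 238.3] [-1.64e+02  1.00e-01 -2.00e+00] q [-3. 19. 87. 17. 75. 85.] F [-0.   1.  -4.8] w 13.8 t 13.65
shift [-0.0012  0.0356 -0.0073] rot [26.06  0.18  0.22] | now [591.8  77.9 238.3] [-1.64e+02  1.00e-01 -2.00e+00] q [-3. 19. 87. 17. 75. 85.] F [-0.   1.  -4.8] w 13.8 t 13.65
```

Call:
send_rows(targets="-0.001 0.003 0 3 0 0 0;-0.001 0.006 0 6 0 0 0;-0.001 0.0085 0 9 0 0 0;-0.001 0.0115 -0.001 11 0 0 0;-0.001 0.014 -0.002 12.5 0 0 0;-0.001 0.0165 -0.0025 14 0 0 0;-0.001 0.019 -0.003 16 0 0 0;-0.001 0.0215 -0.004 17.5 0 0 0;-0.001 0.0245 -0.0045 19 0 0 0;-0.001 0.027 -0.005 20.5 0 0 0;-0.001 0.0295 -0.006 22.5 0 0 0;-0.001 0.032 -0.0065 24 0 0 0")

```text
time_s: 14.65
ee_pos: [590.0, 45.7, 236.4]
ee_rot: [-139.9, -0.0, -2.0]
force: [-0.2, -0.8, -3.5]
gripper_width: 13.9
gripper_force: 50.0
```

Call:
send_rows(targets="0 0 0 0 0 0 0;0 0 0 0 0 0 0;0 0 0 0 0 0 0;0 0 0 0 0 0 0;0 0 0 0 0 0 0;0 0 0 0 0 0 0;0 0 0 0 0 0 0;0 0 0 0 0 0 0")

```text
time_s: 15.32
ee_pos: [589.8, 46.2, 236.5]
ee_rot: [-140.0, -0.0, -2.0]
force: [-0.7, 0.4, -2.4]
gripper_width: 13.7
gripper_force: 50.0
```

Run:
```python
from h import *
import pickle
go((591,81,255),-2.3)
f=eyes.grab_frame("scene"); g=eyes.grab_frame("top")
a=cv2.resize(f["image"][100:290,90:330],None,fx=2,fy=2,interpolation=3)
b=cv2.resize(g["image"][100:265,300:460],None,fx=2,fy=2,interpolation=3)
b=cv2.copyMakeBorder(b,0,a.shape[0]-b.shape[0],0,0,0)
cv2.imwrite("pics/s5.png",np.hstack([a,b]))
```

```text
shift [-0.     -0.0386  0.0081] rot [-40.     0.1    0.31] | now [589.8  46.2 236.5] [-140.   -0.   -2.] q [-17.  23.  90.  39.  81.  63.] F [-0.7  0.4 -2.4] w 13.7 t 15.3167
```

View pics/s5.png

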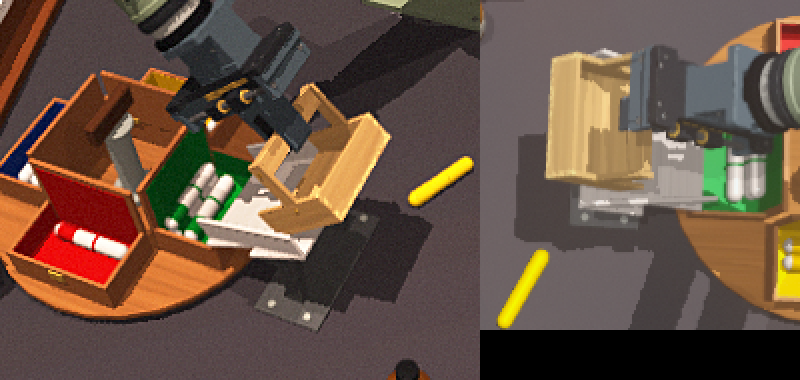

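The tubes are in the green box: two are fully visible and the third is partly under the outlet. The tray looks empty. I level it and move back.

Call:
send_rows(targets="0 -0.005 0 0 0 0 0;0 -0.013 0 -1 0 0 0;0 -0.022 0 -3 0 0 0;0 -0.031 0 -7 0 0 0;0 -0.039 0 -12 0 0 0;0 -0.045 0 -17 0 0 0;0 -0.045 0 -22 0 0 0;0 -0.045 0 -27 0 0 0;0 -0.045 0 -32 0 0 0;0 -0.045 0 -37 0 0 0;0 -0.045 0 -40 0 0 0;0 -0.045 0 -40 0 0 0")

```text
time_s: 16.42
ee_pos: [590.6, 83.8, 265.6]
ee_rot: [-179.9, 0.0, -1.8]
force: [-0.1, 1.0, -2.8]
gripper_width: 13.5
gripper_force: 50.0
```

Run:
```python
from h import *
go((610,272,265),-2)
f=eyes.grab_frame("wrist")
m=cv2.inRange(cv2.cvtColor(f["image"],40),(45,120,40),(85,255,255)); print(cv2.countNonZero(m))
```

```text
shift [ 0.0135 -0.1887  0.0009] rot [-0.1   0.04  0.19] | now [590.6  83.8 265.6] [-179.9    0.    -1.8] q [ 7. 19. 81.  0. 80. 99.] F [-0.1  1.  -2.8] w 13.5 t 16.4167
9829
```

Call:
send_rows(targets="0.001 -0.005 0 0 0 0 0;0.002 -0.02 0 0 0 0 0;0.004 -0.042 0 0 0 0 0;0.005 -0.065 0 0 0 0 0;0.007 -0.088 0 0 0 0 0;0.008 -0.11 0 0 0 0 0;0.01 -0.132 0 0 0 0 0;0.012 -0.155 0 0 0 0 0;0.0135 -0.174 0 0 0 0 0;0.0135 -0.184 0 0 0 0 0;0.0135 -0.189 0 0 0 0 0;0.0135 -0.189 0 0 0 0 0")

```text
time_s: 17.47
ee_pos: [611.0, 269.6, 264.9]
ee_rot: [-180.0, 0.1, -2.0]
force: [-0.5, -0.9, -4.0]
gripper_width: 13.7
gripper_force: 50.0
```

Run:
```python
from h import *
go((610,272,71.5),-2)
f=eyes.grab_frame("scene"); g=eyes.grab_frame("top")
a=cv2.resize(f["image"][110:260,130:290],None,fx=2.5,fy=2.5,interpolation=3)
b=cv2.resize(g["image"][120:270,200:355],None,fx=2.5,fy=2.5,interpolation=3)
cv2.imwrite("pics/s6.png",np.hstack([a,b]))
```

```text
shift [-0.0009 -0.0023  0.1934] rot [-0.02  0.05  0.02] | now [611.  269.6 264.9] [-1.8e+02  1.0e-01 -2.0e+00] q [ 23.  26.  71.   0.  83. 115.] F [-0.5 -0.9 -4. ] w 13.7 t 17.4667
```

View pics/s6.png

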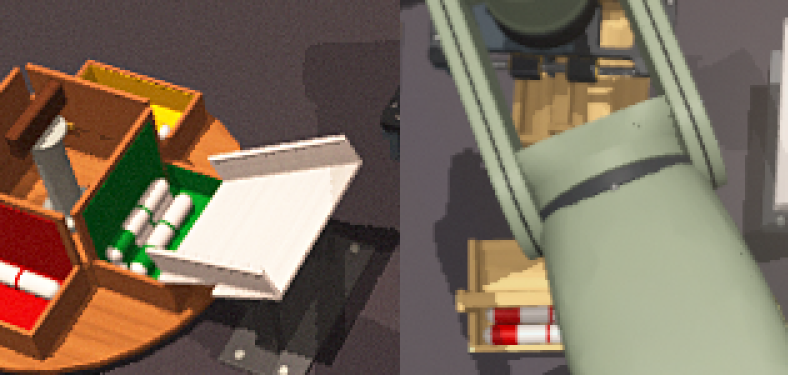

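The chute is empty and the tubes are in the box; I'll count them numerically later. The spot for the tray is clear of the red tray, so I lower it.

Call:
send_rows(targets="0 0 0.01 0 0 0 0;0 0 0.03 0 0 0 0;0 0 0.055 0 0 0 0;0 0 0.08 0 0 0 0;0 0 0.105 0 0 0 0;0 0 0.13 0 0 0 0;0 0 0.15 0 0 0 0;0 0 0.167 0 0 0 0;0 0 0.178 0 0 0 0;0 0 0.186 0 0 0 0;0 0 0.19 0 0 0 0;0 0 0.19 0 0 0 0")

```text
time_s: 18.57
ee_pos: [611.1, 268.5, 74.9]
ee_rot: [180.0, 0.0, -2.0]
force: [-0.9, 1.2, -3.3]
gripper_width: 13.9
gripper_force: 50.0
```

Run:
```python
from h import *
go((611,270,71.3),-2)
```

```text
shift [-0.0001 -0.0015  0.0036] rot [ 0.01  0.03 -0.03] | now [611.1 268.5  74.9] [180.   0.  -2.] q [ 23.  33.  87.   0.  60. 115.] F [-0.9  1.2 -3.3] w 13.9 t 18.5667
```

Call:
send_rows(targets="0 0 0.001 0 0 0 0;0 0 0.002 0 0 0 0;0 0 0.003 0 0 0 0;0 0 0.0035 0 0 0 0;0 0 0.0035 0 0 0 60;0 0 0.0035 0 0 0 60;0 0 0.0035 0 0 0 60;0 0 0.0035 0 0 0 60;0 0 0.0035 0 0 0 60;0 0 0.0035 0 0 0 60;0 0 0.0035 0 0 0 60;0 0 0.0035 0 0 0 60")

```text
time_s: 19.57
ee_pos: [611.2, 268.9, 71.8]
ee_rot: [-180.0, -0.0, -2.0]
force: [0.3, 0.3, 0.1]
gripper_width: 54.4
gripper_force: 0.0
```

Call:
send_rows(targets="0 0 -0.01 0 0 0 60;0 0 -0.03 0 0 0 60;0 0 -0.06 0 0 0 60;0 0 -0.1 0 0 0 60;0 0 -0.14 0 0 0 60;0 0 -0.18 0 0 0 60;0 0 -0.21 0 0 0 60;0 0 -0.23 0 0 0 60;0 0 -0.23 0 0 0 60")

```text
time_s: 20.32
ee_pos: [612.9, 269.6, 308.9]
ee_rot: [-179.7, -0.6, -2.0]
force: [-0.3, 0.1, 0.7]
gripper_width: 54.6
gripper_force: 0.0
```

Run:
```python
from h import *
go((600,-60,330),-90)
f=eyes.grab_frame("scene"); 
np.savez("s7.npz",i=f["image"])
h=cv2.cvtColor(f["image"],40)
w=cv2.inRange(h,(0,0,120),(180,60,255))
# box region: mask by projecting floor corners
u=np.array([578.5,-229,0]);d=np.array([np.cos(np.radians(89)),np.sin(np.radians(89)),0]);e=np.array([-d[1],d[0],0])
Q=[u+d*r+e*x+[0,0,z] for r in(85,170) for x in(-70,70) for z in(31,60)]
hull=cv2.convexHull(proj(f,Q).astype(np.int32)); m=np.zeros(w.shape,np.uint8); cv2.fillConvexPoly(m,hull,255)
x,y,ww,hh=cv2.boundingRect(hull); print(x,y,ww,hh)
g=cv2.inRange(h,(45,100,0),(85,255,255))
for r in range(y,y+hh): print(r,"".join("W" if w[r,c] else "g" if g[r,c] and h[r,c,2]>90 else "d" if g[r,c] else "." for c in range(x,x+ww)))
```

```text
shift [-0.0011  0.3298 -0.0228] rot [-0.71 -0.27 87.99] | now [612.9 269.6 308.9] [-179.7   -0.6   -2. ] q [ 23.  25.  66.   0.  88. 115.] F [-0.3  0.1  0.7] w 54.6 t 20.3167
168 176 57 56
176 .........dddddddddddddddddd.dddd................WWWW.WWWW
177 ........ddddddddddddddddddd..dddddg..............WWWWWW.W
178 .......ddddddddddddddddddddddddddddddg...........WWWWWWWW
179 ......dddddddddddddddddddddd.dddddddddddd.........WWWW.WW
180 ......dddddddddddddddddddddd.ddddddddddddddg.......W..WWW
181 .....ddddddddddddddddddd...W.ddddddddddddddddgdd....W.W..
182 ....ddddddddddddddddddd..WWW..ddddddddddddddddddddgWWWWWW
183 ....dddddddddddddddddd...WWWW.dddddddddddddddddddd.WWWWWW
184 ...gddddddddddddddddd...WWWWWWdddddddddddddddddddgWWWWWWW
185 ..ddddddddddddddddddd.WWWWWWW.ddddggddddddddddddd.WWWWWWW
186 .ddddddddddddddddddd.W.WWWWWW.ddddgggggddddddddd.WWWWWWWW
187 .dddddddddddddddddd.WWWWWWWW.W.ddg..gggggggdddddWWWWWWWWW
188 dddddddddddddddddd.W.WWWWW..WWWd.WWWWWgggggggddWWWWWWWWWW
189 ddddddddddddddddddWWWWWWWWW.WWW.WWWWWWgggggggggWWWWWWWWWW
190 ddddddddddddddddd...WWWWW...W..WWWWWWW.
[... 1860 characters left out ...]
WWW.WW.WW.W.WWWWWW
221 ........................gWWWWWWWWWWWWWWWWWWWWW.W..WWW.WWW
222 ...........................WWWWWWWWWWWWWWWWWWWWWWW...WW.W
223 .................................................WWWWW.WW
224 .................................................WWWWWW.W
225 ................................................WWWWWWWWW
226 ...............................................WWWWWWWWWW
227 ...............................................WWWWWWWWWW
228 ......................................................W.W
229 .........................................................
230 .........................................................
231 .........................................................
```

The scene mask shows three tubes in the box, the left one perhaps riding on its neighbour. I check its height against the top view, and the tray's pose.

Run:
```python
from h import *
f=eyes.grab_frame("scene"); g=eyes.grab_frame("top")
for z in (41,51,58,69,75): print("scene left",ray(f,[(184.5,198)],z).round(), "right",ray(f,[(197,200)],z).round())
h=cv2.cvtColor(g["image"],40); w=cv2.inRange(h,(0,0,120),(180,60,255)); gm=cv2.inRange(h,(45,100,0),(85,255,255))
for r in range(145,212,2): print(r,"".join("W" if w[r,c] else "g" if gm[r,c] and h[r,c,2]>90 else "d" if gm[r,c] else "." for c in range(405,458)))
```

```text
scene left [[ 574. -145.   41.]] right [[ 569. -110.   41.]]
scene left [[ 580. -139.   51.]] right [[ 575. -105.   51.]]
scene left [[ 585. -135.   58.]] right [[ 579. -101.   58.]]
scene left [[ 592. -129.   69.]] right [[587. -95.  69.]]
scene left [[ 595. -126.   75.]] right [[590. -92.  75.]]
145 WWWWWWWWWWWWWWW......................................
147 WWWWWWWWWWWWWWWW.............................g.......
149 WWWWWWWW.....................................g.......
151 WWWWWWWW.........................ggg.........g.......
153 WWWWWWWW.ggggggggggggggggggggggggg...........g.......
155 WWWWWWWW.ggggggggggggggggggggg.WWWWWW........g.......
157 WWWWWWWWgggggggggggg.WWWWWggWWW.......g......g.......
159 WWWWWWWWggggggggggg.WWWWWWWggggggggggg.......g.......
161 WWWWWWWWgggggggggggggggggggggggggggggg.......g.......
163 WWWWWWWWgggggggggggggggggggggggggggggg.......g.......
165 WWWWWWWWgggggggggggggggggggggggggggggg.......g.......
167 WWWWWWWWggggggggggggggggggggg...WWWWW.g......g.......
169 WWWWWWWWggggggggggg......ggWWWWWWWWWWW.......g.......
171 WWWWWWWWgggggggggg.WWWWWWWWWWWWWWWWWWW.....
[... 470 characters left out ...]
....
189 WWWWWWWgggggggggggWWWWWWWWWWWWWWWWWWWW...............
191 WWWWWWWgggggggggggWWWWWWWWWWWWWWWWWWWW...............
193 WWWWWWWgggggggggggWWWWWWWWWWWWWWWWWWWW...............
195 WWWWWWWgggggggggggWWWWWWWWWWWWWWWWWWWW...............
197 WWWWWWWgggggggggggWWWWWWWWWWWWWWWWWWW................
199 WWWWWWWWWWWWWW.ggg.WWWWWWWgg.WWW.....................
201 WWWWWW.gggggggggggggggggggggggggggg..................
203 WWWWWW.gggggggggggggggggggggggggggg..................
205 .....W..............ggggggggggggggg..................
207 .....................................................
209 .....................................................
211 .....................................................
```

Run:
```python
from h import *
g=eyes.grab_frame("top")
for z in (41,58,69): print(z,"lid tube",ray(g,[(438,183)],z).round(),"other",ray(g,[(428,185)],z).round(), "lid foot",ray(g,[(443,183)],z).round())
P=lambda r,x,z:[578.5+.02*r-x,-229+r,z]
for r,z in((95,41),(115,41),(135,41),(105,58),(95,58),(125,58)): print(r,z,proj(g,[P(r,0,z)]).round())
h=cv2.cvtColor(g["image"],40); m=cv2.inRange(h,(12,50,130),(30,170,255))
for c in cv2.findContours(m,0,2)[0]:
    if cv2.contourArea(c)>150 and c[:,0,0].mean()<340: print(cv2.boundingRect(c))
```

```text
41 lid tube [[ 571. -140.   41.]] other [[ 566. -115.   41.]] lid foot [[ 572. -153.   41.]]
58 lid tube [[ 569. -136.   58.]] other [[ 563. -111.   58.]] lid foot [[ 569. -148.   58.]]
69 lid tube [[ 567. -133.   69.]] other [[ 561. -108.   69.]] lid foot [[ 567. -145.   69.]]
95 41 [[436. 179.]]
115 41 [[428. 179.]]
135 41 [[420. 179.]]
105 58 [[433. 178.]]
95 58 [[437. 178.]]
125 58 [[425. 178.]]
(70, 297, 86, 103)
(223, 216, 37, 38)
(256, 143, 47, 33)
(111, 126, 88, 117)
(128, 109, 78, 10)
(130, 58, 70, 49)
(280, 43, 101, 47)
(193, 39, 39, 22)
(160, 0, 284, 35)
(121, 0, 39, 22)
(0, 0, 113, 145)
```

```bash
python3 -c "
from h import *
print(env.job_done())"
```

```text
the job is handed in; nothing more can be done
None
```

I handed the job in, but its verdict didn't come back: by my camera checks the green box is under the chute with all three green-capped tubes in it (one resting on another, below the rim), and the emptied tray was set down level on the table.

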